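Flip open the timer guard and start the tumbler

ROBOT

A 6-joint arm with a two-finger parallel gripper is mounted at the origin on the work surface. World frame = base frame: x ahead of the robot, y to its left, z up, the work surface at z = 0. Lengths are in m, angles in rad, forces in N, time in s.
With the tool pointing down it reaches from about 0.375 to 0.9 m from the base axis. Payload 3.1 kg.
Tool frame: the origin (TCP) lies at the very end of the fingers, on their centre line; the grasp point (between the pads) lies 19 mm behind it (manip.hold_point_z is the distance from the TCP to the grasp point, in m); y points along the fingers, z is the direction in which the jaws open and shut, and the axes are right-handed (so a half turn about y gives the same grasp; the last joint's range is limited). The gripper opens to 85 mm and grips with 20 to 120 N. Pads are 22 mm wide; open, the fingers measure 114 mm over their backs; the gripper's body (76 mm by 85 mm) begins 54 mm behind the grasp point. The pads swing forward as they close: fully open they stand 13 mm farther back than shut.
Start: joints at [-1.298, 0.527, 1.433, -0, 1.181, -0.178], TCP at [0.272, -0.563, 0.231] pointing down, gripper open.
Joint ranges: [-3.08, 3.08], [-0.75, 2.2], [0.22, 2.44], [-1.43, 4.57], [0, 2.65], [-2.85, 2.85]. Speed limits (rad/s): [2.79, 2.79, 3.14, 3.14, 3.14, 3.14].

INTERFACE

Orientations are given as a unit quaternion [x, y, z, w].
In Python, from station import manip, eyes, workorder gives the robot as it stands. The module is installed in compiled form; this text tells all that it offers.
- The arm moves only by the shell command python3 -m jog 'ROWS' [OPENING] [FORCE]. ROWS is JSON, a list of rows, each a list of 2 entries, a list of its own where there are three numbers: the shift along the tool's x, y, z in cm, then the turn about the tool's y in rad. A call has 1 to 20 rows; each row is the pose to reach, as a shift and turn from the pose commanded when the call began, along the tool's axes at that moment; what a row does not reach only later rows make up. A row lasts 1/12 s, in which the tool goes at most 41.7 mm and 7.16 degrees, less where a joint would pass 70% of its speed; a pose out of reach is approached as far as the arm can. A call with a gripper value outside its range is refused whole. OPENING is the finger opening in cm, from 0 to 8.54, set as the call begins (- or left out, the last holds). The fingers move at their own pace and stop on an object; FORCE is the grip in N (left out, the last holds). Time passes only in rows, so rows that repeat a pose let the fingers close. It gives the time, the measured TCP pose, the force and the opening at its end, in the units of the state.
- manip.sense(): the state, without advancing time (a new reading comes with each control period).
- eyes.snapshot(name): name is "scene" or "top" or "wrist"; returns a dict with "frame" (384x512x3 uint8, red, green, blue), "vfov" (degrees; the focal length in pixels is half the picture's height over the tangent of half this angle, whatever the lens; pixels are square), "cx", "cy" (the principal point, pixels), "rvec" (rotation vector, rad) and "tvec" (3), from world to camera coordinates, as OpenCV has them. Camera axes: x right, y down, z forward; pixel columns grow to the right and rows downward; lengths in m; the calibration is good to about 2 mm. A picture is of the moment at which its call begins. There is no depth.
- workorder.sign_off(): hands the job in, once; it reports no verdict.
The state is a dict: "t": time; "q": joint angles; "qd": joint speeds; "tau": joint torques, N m; "tcp_pos": TCP position; "tool_rot": TCP orientation; "force": force on the tool from outside, world axes, zero at the start; "ft_torque": the same for the moment, N m; "finger_gap": opening from 0.0 (shut) to 1.0 (fully open).
Only numpy, scipy, OpenCV 4.12 (cv2) and the standard library are available. Lean on these libraries where they do the work, as an engineer would, in place of code of your own. Each camera call takes 0.05 s, during which the arm holds its last target. There are 200 camera calls.

TASK

Using only the fingertips, grasping nothing, flip the yellow-framed guard of the tumbler timer up and right over its hinge until it leans back and stays open by itself. Only after that, press the round red button all the way down and let it come up again, leaving the guard open. Leave the quartz point, grit canister, mortar and colander where they stand.

Things in the scene. Friction and masses are not known exactly. Their poses are not given: they have to be found in the camera images.
- timer: Grey tumbler timer screwed to the shelf, 170 (x) x 140 (y) x 70 mm; origin at the centre of its underside, x from its front to its rear, z up. Front (x -85 to 30 mm): a deck 45 mm high, open at the front, with 12 mm wide cheek walls 68 mm high at both sides and the red button in its middle. Rear (x 30 to 85): housing 70 mm high with display.
- guard (a joint): Hinge of the flip guard, rad: 0 = shut (level), grows as the front edge rises; 1.57 = upright, past which it falls back by its own weight to its stop at 2.05 and rests there; below 1.57 it falls shut. Light (60 to 130 g), free hinge, lies along the timer's y.
- guard_hinge (a point): Point on the hinge axis, middle of its length, at x = 30, y = 0, z = 73 mm of the timer; axes as the timer's.
- guard_lip (a point): Front edge, middle, of the guard's finger lip; turns with the guard; shut, its axes are the timer's. The guard is a flat plate 4 mm thick, 136 wide (yellow frame, clear window), reaching 115 mm from the hinge; its lip, 70 wide, 4 thick, goes on to 147 mm, so 32 mm in front of the timer's front face. Shut, its underside is 70 mm above the shelf, with empty space below.
- start_button (a joint): Travel of the round red push button, m: 0 = up, 0.006 = fully down; spring return, about 5 N when fully down. It is covered by the guard until the guard is open.
- start_button_top (a point): Centre of the button's top face, diameter 32 mm, at x = -40, y = 0, z = 67 mm of the timer (in a black ring 48 mm wide; the window of the shut guard shows it); it is pressed straight down.
- quartz: Smoky quartz point standing upright, 48 mm wide, 95 mm tall, loose; origin at the centre of its underside. Bystander.
- canister: Grey plastic grit canister with black lid, diameter 84 mm, 116 mm tall, loose; origin at the centre of its underside. Bystander.
- mortar: Beige ceramic mortar, rim diameter 96 mm, 60 mm tall, with its pestle leaning out on its +x side up to 91 mm high, loose; origin at the centre of its underside. Bystander.
- colander: Steel rinse colander, rim diameter 170 mm, 75 mm tall, loose; origin at the centre of its underside. Bystander.

How it is judged:
By the outcome, as a careful person would: the job done as asked, in the order asked, and still so for the second after the job is handed in, with the robot touching nothing.
It also fails if it takes over 45 s, if anything falls off the work surface, if the arm or the gripper's body presses on something with over 40 N, if the wrist force passes 120 N, or if a joint passes its speed limit or range.

## Working session

There is one attempt and no reset: what is moved stays moved. The work goes in short steps, Python scripts to look and compute and a shell command to move; the robot and the scene stay as the last step left them, time stands still between calls to the robot, and variables do not carry over. Pictures are saved under pics/ and viewed, about 8 in all and at most 12, crops included, and the job is handed in when it is done.

```bash
mkdir -p pics; python3 - <<'E'
from station import manip, eyes
import cv2,numpy as np
s=manip.sense();print({k:np.round(v,3).tolist() for k,v in s.items()})
for n in("scene","top"):
    d=eyes.snapshot(n);cv2.imwrite(f"pics/{n}0.png",cv2.resize(d["frame"][:,:,::-1],(800,600),interpolation=cv2.INTER_CUBIC))
    print(n,d["vfov"],d["cx"],d["cy"],d["rvec"],d["tvec"])
E
```

```text
{'t': 0.0, 'q': [-1.298, 0.529, 1.434, 0.0, 1.181, -0.179], 'qd': [-0.0, 0.001, -0.0, -0.0, 0.001, 0.001], 'tau': [-0.002, -44.236, -17.802, -0.0, 0.008, -0.0], 'tcp_pos': [0.272, -0.562, 0.23], 'tool_rot': [-0.158, 0.69, -0.688, 0.158], 'force': [-0.487, 0.365, -0.152], 'ft_torque': [0.052, 0.005, -0.007], 'finger_gap': 1.0}
scene 43.217463710321674 258.65457468968515 178.21238590985786 [ 1.65667794  2.22890173 -0.58880719] [ 0.14076232 -0.47560397  1.34038074]
top 48.99442481138372 256.8854404485106 191.2343409804625 [ 2.15636709 -2.12953371  0.11473759] [0.02073749 0.61094887 0.99469563]
```

View pics/top0.png

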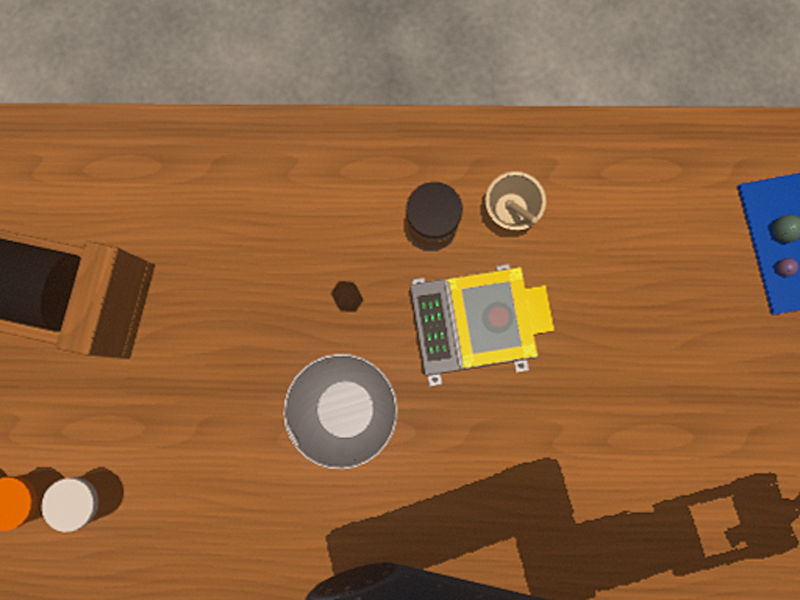

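View pics/scene0.png

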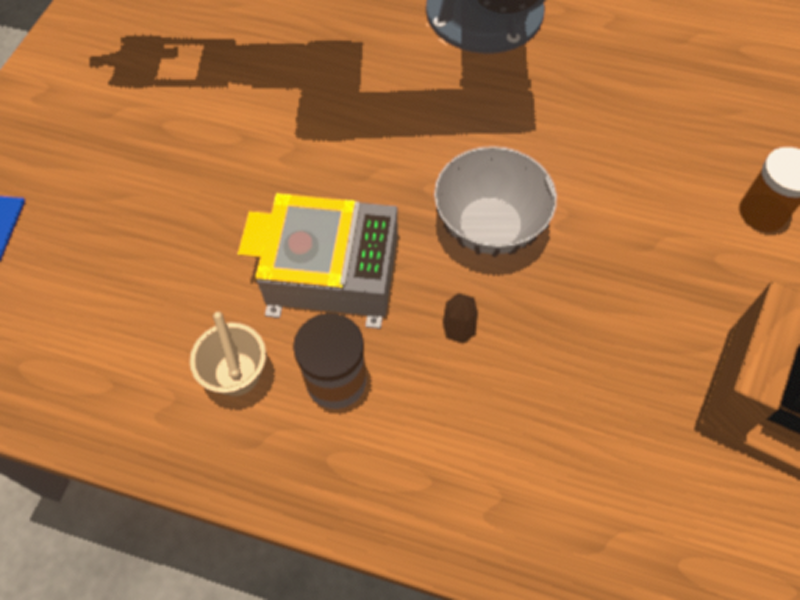

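The top view shows the timer with its hinge at about (455,325). Its lip points right, towards -y, with front corners (548,287) and (553,331). The scene view agrees, with lip corners (248,211) and (239,253). I'll fit the pose from both views.

```bash
cat > h.py <<'E'
from station import manip, eyes
import cv2,numpy as np
from scipy.optimize import least_squares
from scipy.spatial.transform import Rotation as R
def cam(n):
    d=eyes.snapshot(n); f=192/np.tan(np.radians(d["vfov"]/2))
    K=np.array([[f,0,d["cx"]],[0,f,d["cy"]],[0,0,1]]); return d,K
def proj(d,K,P): return cv2.projectPoints(np.array(P,float),d["rvec"],d["tvec"],K,None)[0][:,0]
def T(p,L): # timer (x,y,yaw) local mm -> world m
    L=np.atleast_2d(L)/1000.; c,s=np.cos(p[2]),np.sin(p[2])
    return np.c_[p[0]+c*L[:,0]-s*L[:,1],p[1]+s*L[:,0]+c*L[:,1],L[:,2]]
def rel(p,L): # shift in cm along tool axes from present TCP to the local point
    s=manip.sense(); r=R.from_quat(s["tool_rot"]); return r.inv().apply(T(p,L)-s["tcp_pos"])*100
E
python3 - <<'E'
from h import *
L=[[-117,-35,74],[-117,35,74],[-85,-68,74],[-85,68,74],[85,-70,70],[85,70,70]]
px={"top":[(548,287),(553,331),(521,267),(536,357),(412,284),(427,375)],
"scene":[(239,253),(248,211),(258,279),(277,195),(387,292),(397,207)]}
C={n:cam(n) for n in px}
def f(p,ns): return np.concatenate([(proj(*C[n],T(p,L))*1.5625+.28-px[n]).ravel() for n in ns])
for ns in (["top"],["scene"],["top","scene"]):
    r=least_squares(f,[.45,-.1,1.57],args=(ns,));print(ns,r.x,np.round(r.fun,1))
p=r.x;np.save("p.npy",p)
print("lip",T(p,[-117,0,72]),"hinge",T(p,[30,0,73]),"button",T(p,[-40,0,67]))
r_=R.from_quat(manip.sense()["tool_rot"]);print(r_.as_matrix().round(3))
ux=np.array([np.cos(p[2]),np.sin(p[2]),0]);print("timer x in tool",r_.inv().apply(ux))
print("mortar/canister approx in timer frame to check: ")
E
```

```text
['top'] [ 0.57509199 -0.08195119  1.73346249] [-1.6 -1.   1.7  0.6  0.8  1.   1.5 -0.4 -0.7 -0.1 -1.7 -0.1]
['scene'] [ 0.57577709 -0.07796604  1.75892355] [-0.6  1.8  1.2  0.5 -0.9 -0.5 -0.3 -1.1 -0.5  1.2  1.3 -2.2]
['top', 'scene'] [ 0.57523488 -0.07987486  1.74633868] [-3.4 -2.   0.4 -0.6 -1.2  0.3  0.5 -1.4 -2.5  0.5 -2.4  0.4 -1.9  0.2
  0.6 -1.  -2.6 -2.  -0.7 -2.3 -2.5  1.1  0.6 -2.2]
lip [[ 0.59566801 -0.1950768   0.072     ]] hinge [[ 0.56999561 -0.0503359   0.073     ]] button [[ 0.58222056 -0.11926014  0.067     ]]
[[-0.9   -0.     0.436]
 [-0.436  0.001 -0.9  ]
 [-0.    -1.    -0.001]]
timer x in tool [-0.27176476  0.00136147 -0.96236275]
mortar/canister approx in timer frame to check:
```

The two views agree to within about 2 mm for position. They put the lip at (0.596, -0.195) and the button at (0.582, -0.119). The tool stays vertical, so I'll push the closed fingertips against the lip's front edge, lift it by friction and follow the arc. First move is to a point in front of the lip, gripper turned and shut.

```bash
python3 -m jog '[[[-43.7,8,-13.8],-1.295],[[-43.7,8,-13.8],-1.295],[[-43.7,8,-13.8],-1.295],[[-43.7,8,-13.8],-1.295],[[-43.7,8,-13.8],-1.295],[[-43.7,8,-13.8],-1.295],[[-43.7,8,-13.8],-1.295],[[-43.7,8,-13.8],-1.295],[[-43.7,8,-13.8],-1.295],[[-43.7,8,-13.8],-1.295],[[-43.7,8,-13.8],-1.295],[[-43.7,8,-13.8],-1.295],[[-43.7,8,-13.8],-1.295],[[-43.7,8,-13.8],-1.295],[[-43.7,8,-13.8],-1.295],[[-43.7,8,-13.8],-1.295],[[-43.7,8,-13.8],-1.295],[[-43.7,8,-13.8],-1.295]]' 0 40
python3 - <<'E'
from h import *
p=np.load("p.npy");s=manip.sense();r=R.from_quat(s["tool_rot"])
print(s["t"],s["tcp_pos"],s["force"],s["finger_gap"]);print(r.as_matrix().round(3))
print("timer x in tool",r.inv().apply([np.cos(p[2]),np.sin(p[2]),0]))
print("to touch-5mm",rel(p,[-134,0,55]))
L=T(p,[[-117,-35,74],[-117,35,74],[-85,-68,74],[-85,68,74],[-40,0,67],[85,-70,70],[85,70,70]])
o=[]
for n in("wrist","scene"):
    d,K=cam(n);im=cv2.resize(d["frame"][:,:,::-1],None,fx=1.5625,fy=1.5625,interpolation=cv2.INTER_CUBIC).copy()
    for u in proj(d,K,L)*1.5625: cv2.drawMarker(im,tuple(int(round(v)) for v in u),(255,0,255),0,12,1)
    cv2.imwrite(f"pics/{n}1.png",im)
E
```

```text
t: 1.7
tcp_pos: [0.6048, -0.2492, 0.1517]
tool_rot: [0.541, -0.455, 0.455, -0.541]
force: [-0.2, 0.8, 0.5]
finger_gap: 0.0
1.7 [ 0.60482833 -0.24924861  0.15169513] [-0.22067902  0.75102369  0.5365158 ] 2.704512118525421e-06
[[ 0.172  0.     0.985]
 [-0.985 -0.     0.172]
 [ 0.    -1.     0.   ]]
timer x in tool [-9.99996223e-01 -3.04067805e-04 -2.73168198e-03]
to touch-5mm [[-3.79694777  9.66836808  0.03162595]]
```

View pics/wrist1.png

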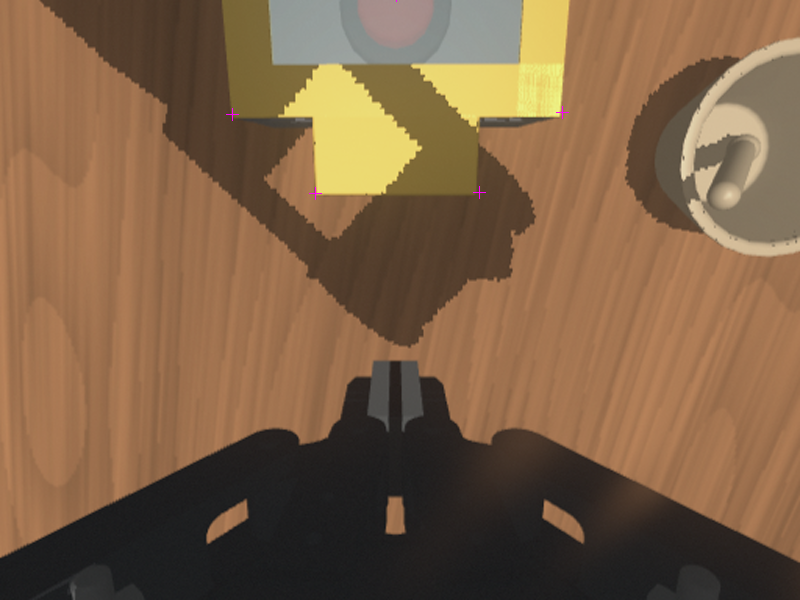

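View pics/scene1.png

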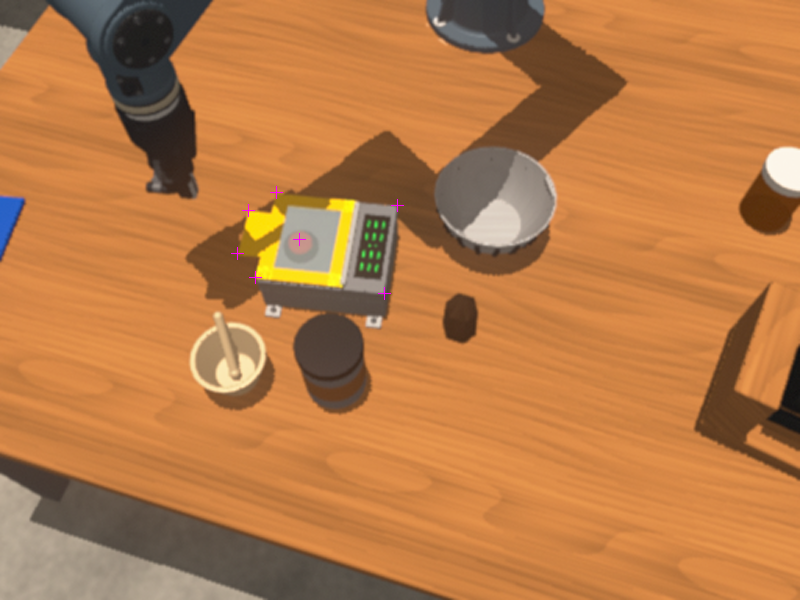

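The projected lip and frame corners fall on the real ones in the wrist view: (315,194), (479,192), (232,114), (562,112). The closed pads are at column 395, centred on the lip. The mortar is well clear to the right. Next I go down in front of the lip.

```bash
python3 -m jog '[[[-1,5,0],0],[[-1.5,9.5,0],0],[[-2.5,9.5,0],0],[[-3.5,9.5,0],0],[[-3.8,9.5,0],0],[[-3.8,9.5,0],0],[[-3.8,9.5,0],0]]'
python3 -m jog '[[[-0.2,0,0],0],[[-0.4,0,0],0],[[-0.4,0,0],0]]'
python3 -m jog '[[[-0.1,0,0],0],[[-0.1,0,0],0]]'
```

```text
t: 2.38
tcp_pos: [0.6007, -0.2115, 0.0585]
tool_rot: [-0.542, 0.453, -0.456, 0.542]
force: [-0.2, -0.1, 0.6]
finger_gap: -0.001
t: 2.63
tcp_pos: [0.5989, -0.2069, 0.0575]
tool_rot: [-0.542, 0.454, -0.455, 0.542]
force: [-0.2, 0.1, -0.3]
finger_gap: -0.001
t: 2.8
tcp_pos: [0.5988, -0.2068, 0.0572]
tool_rot: [0.542, -0.453, 0.455, -0.542]
force: [-0.2, -2.9, 3.0]
finger_gap: 0.001
```

```bash
python3 -m jog '[[[-0.1,0,0],0],[[-0.1,0,0],0]]'
python3 -m jog '[[[-0.1,0,0],0],[[-0.1,0,0],0]]'
```

```text
t: 2.97
tcp_pos: [0.5989, -0.2068, 0.0572]
tool_rot: [0.542, -0.453, 0.456, -0.541]
force: [-0.4, -5.4, 3.1]
finger_gap: -0.004
t: 3.13
tcp_pos: [0.5989, -0.2068, 0.0572]
tool_rot: [0.543, -0.452, 0.456, -0.541]
force: [-1.2, -8.3, 1.7]
finger_gap: -0.0
```

There is contact at about 8 N with roughly 2.8 N/mm compliance, so I lift along the arc.

```bash
python3 -m jog '[[[-0.02,-0.7,0],0],[[-0.1,-1.45,0],0],[[-0.2,-2.2,0],0],[[-0.3,-2.9,0],0],[[-0.3,-2.9,0],0]]'
python3 - <<'E'
from h import *
p=np.load("p.npy")
o=[]
for n in("wrist","scene"):
    d,K=cam(n);o.append(cv2.resize(d["frame"][:,:,::-1],(400,300)) if n=="wrist" else cv2.resize(d["frame"][80:230,100:300,::-1],(400,300)))
cv2.imwrite("pics/a2.png",np.hstack(o));print(manip.sense()["force"])
E
```

```text
t: 3.55
tcp_pos: [0.5986, -0.204, 0.0873]
tool_rot: [0.543, -0.452, 0.457, -0.541]
force: [-0.5, -7.5, 0.8]
finger_gap: 0.002
[ 0.04050097 -7.85059787  2.18094618]
```

View pics/a2.png

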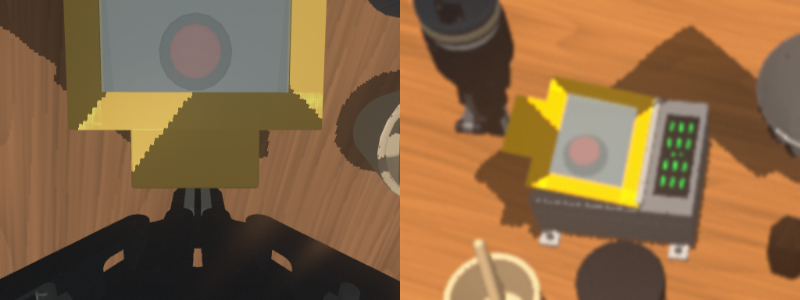

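The guard is rising with the finger: it stands off the deck in the scene crop and its lip is at the pads, (195,187) in the wrist half. I continue along the arc.

```bash
python3 -m jog '[[[-0.17,-0.7,0],0],[[-0.37,-1.4,0],0],[[-0.6,-2.1,0],0],[[-0.9,-2.8,0],0],[[-1.2,-3.5,0],0],[[-1.5,-4.1,0],0],[[-1.9,-4.75,0],0],[[-2.3,-5.4,0],0],[[-2.3,-5.4,0],0]]'
python3 -m jog '[[[-0.45,-0.6,0],0],[[-0.9,-1.15,0],0],[[-1.4,-1.7,0],0],[[-1.9,-2.2,0],0],[[-2.4,-2.7,0],0],[[-3,-3.2,0],0],[[-3.6,-3.65,0],0],[[-4.2,-4.05,0],0],[[-4.2,-4.05,0],0]]'
```

```text
t: 4.4
tcp_pos: [0.595, -0.1811, 0.1422]
tool_rot: [0.543, -0.451, 0.457, -0.541]
force: [-1.0, -7.5, 5.1]
finger_gap: 0.001
t: 5.15
tcp_pos: [0.5856, -0.1349, 0.1804]
tool_rot: [-0.542, 0.454, -0.454, 0.542]
force: [-0.4, 0.4, -1.0]
finger_gap: -0.002
```

```bash
python3 - <<'E'
from h import *
o=[]
for n in("wrist","scene"):
    d,K=cam(n);o.append(cv2.resize(d["frame"][:,:,::-1],(400,300)) if n=="wrist" else cv2.resize(d["frame"][80:230,100:300,::-1],(400,300)))
cv2.imwrite("pics/a3.png",np.hstack(o));print(manip.sense()["force"])
E
```

```text
[ 0.05927586  0.18338065 -0.08766052]
```

View pics/a3.png

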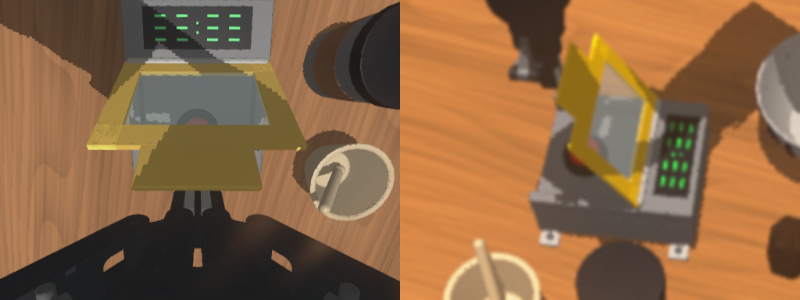

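The guard is about 1 rad open, with the lip resting on the pads at (197,188). I keep pushing rearwards past upright.

```bash
python3 -m jog '[[[-0.6,-0.4,0],0],[[-1.2,-0.7,0],0],[[-1.9,-1.1,0],0],[[-2.5,-1.4,0],0],[[-3.2,-1.6,0],0],[[-3.9,-1.9,0],0],[[-4.6,-2,0],0],[[-5.3,-2.2,0],0],[[-6,-2.3,0],0],[[-6.7,-2.3,0],0],[[-7.4,-2.3,0],0],[[-7.4,-2.3,0],0]]'
python3 -m jog '[[[-0.5,0,0],0],[[-1,0,0],0],[[-1.4,0,0],0],[[-1.8,0,0],0],[[-2.2,0,0],0],[[-2.5,0,0],0],[[-2.5,0,0],0],[[-2.5,0,0],0]]'
python3 - <<'E'
from h import *
o=[]
for n in("wrist","scene"):
    d,K=cam(n);o.append(cv2.resize(d["frame"][:,:,::-1],(400,300)) if n=="wrist" else cv2.resize(d["frame"][80:230,100:300,::-1],(400,300)))
cv2.imwrite("pics/a4.png",np.hstack(o));print(manip.sense()["force"])
E
```

```text
t: 6.25
tcp_pos: [0.5723, -0.0622, 0.2026]
tool_rot: [0.542, -0.455, 0.454, -0.542]
force: [0.2, 0.7, -0.1]
finger_gap: 0.002
t: 6.92
tcp_pos: [0.5686, -0.039, 0.2028]
tool_rot: [0.542, -0.454, 0.454, -0.542]
force: [-0.4, 0.4, 0.0]
finger_gap: 0.0
[-0.11003482  0.24497626  0.60411717]
```

View pics/a4.png

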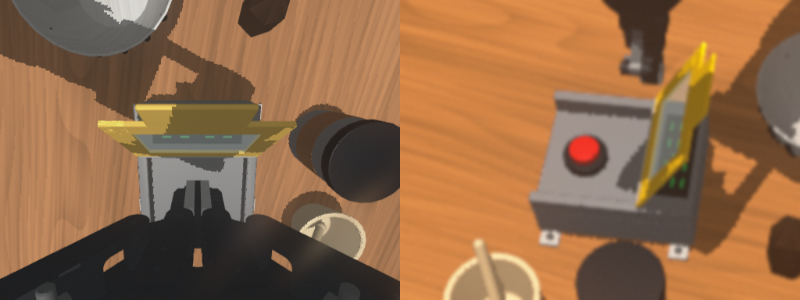

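The guard has fallen back to its stop, clear of the finger, and the red button is exposed. Next I back off to above the button.

```bash
python3 - <<'E'
from h import *
print(rel(np.load("p.npy"),[-40,0,85]))
E
```

```text
[[ 8.10684256 11.78726119 -0.06711198]]
```

```bash
python3 -m jog '[[[3,0,0],0],[[6,0,0],0],[[8.1,0,-0.1],0],[[8.1,3,-0.1],0],[[8.1,6,-0.1],0],[[8.1,9,-0.1],0],[[8.1,11,-0.1],0],[[8.1,11.8,-0.1],0],[[8.1,11.8,-0.1],0],[[8.1,11.8,-0.1],0]]'
python3 - <<'E'
from h import *
p=np.load("p.npy");print(rel(p,[-40,0,67]),manip.sense()["force"])
o=[]
for n in("wrist","scene"):
    d,K=cam(n);o.append(cv2.resize(d["frame"][:,:,::-1],(400,300)) if n=="wrist" else cv2.resize(d["frame"][80:230,100:300,::-1],(400,300)))
cv2.imwrite("pics/a5.png",np.hstack(o))
E
```

```text
t: 7.85
tcp_pos: [0.5822, -0.1194, 0.0851]
tool_rot: [-0.542, 0.454, -0.455, 0.542]
force: [0.9, -0.2, -0.6]
finger_gap: 0.001
[[-1.32006458e-02  1.81296975e+00  3.26321906e-04]] [ 0.92430651 -0.21988841 -0.58612386]
```

View pics/a5.png

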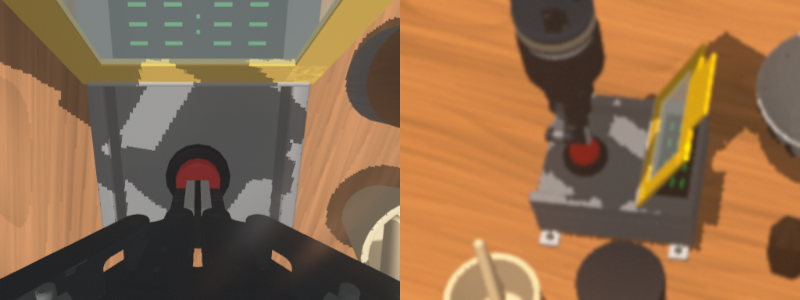

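The fingertips hang over the centre of the button, around (197,180) in the wrist half, and the guard is standing open. Pressing down in steps.

```bash
python3 -m jog '[[[0,0.7,0],0],[[0,1.4,0],0],[[0,1.8,0],0],[[0,2,0],0],[[0,2.2,0],0],[[0,2.2,0],0]]'
python3 -m jog '[[[0,0.1,0],0],[[0,0.2,0],0],[[0,0.2,0],0],[[0,0.2,0],0]]'
python3 -m jog '[[[0,0.1,0],0],[[0,0.2,0],0],[[0,0.2,0],0],[[0,0.2,0],0]]'
```

```text
t: 8.45
tcp_pos: [0.5818, -0.1191, 0.0628]
tool_rot: [-0.542, 0.454, -0.454, 0.542]
force: [-1.1, 0.2, 3.7]
finger_gap: 0.002
t: 8.78
tcp_pos: [0.5818, -0.119, 0.0612]
tool_rot: [-0.542, 0.454, -0.454, 0.542]
force: [-1.6, -0.1, 4.2]
finger_gap: -0.001
t: 9.12
tcp_pos: [0.5819, -0.1191, 0.0609]
tool_rot: [-0.542, 0.454, -0.455, 0.542]
force: [-3.4, 2.1, 15.7]
finger_gap: 0.0
```

The button bottomed at z = 0.0609 (0.061 expected), and the force rose to 16 N. Releasing and retreating upward.

```bash
python3 -m jog '[[[0,-0.6,0],0],[[0,-1.2,0],0],[[0,-2.2,0],0],[[0,-4,0],0],[[2,-6,0],0],[[5,-8,0],0],[[8,-10,0],0],[[10,-11,0],0],[[10,-11,0],0],[[10,-11,0],0],[[10,-11,0],0],[[10,-11,0],0]]'
python3 - <<'E'
from h import *
o=[]
for n in("wrist","scene","top"):
    d,K=cam(n);f=d["frame"][:,:,::-1]
    o.append(cv2.resize(f if n!="scene" else f[80:305,60:360],(400,300)))
cv2.imwrite("pics/a6.png",np.vstack([np.hstack(o[:2]),np.hstack([o[2],o[2]*0])]));s=manip.sense();print(s["t"],s["tcp_pos"],s["force"],s["qd"])
E
```

```text
t: 10.12
tcp_pos: [0.5979, -0.2158, 0.1675]
tool_rot: [0.542, -0.455, 0.453, -0.542]
force: [0.7, -0.6, -0.3]
finger_gap: -0.002
10.2667 [ 0.59857558 -0.21612092  0.16791303] [ 0.29313229  0.15147368 -0.84382388] [-0.00120249 -0.00149315 -0.00936171 -0.00215755 -0.00095592 -0.00156943]
```

View pics/a6.png

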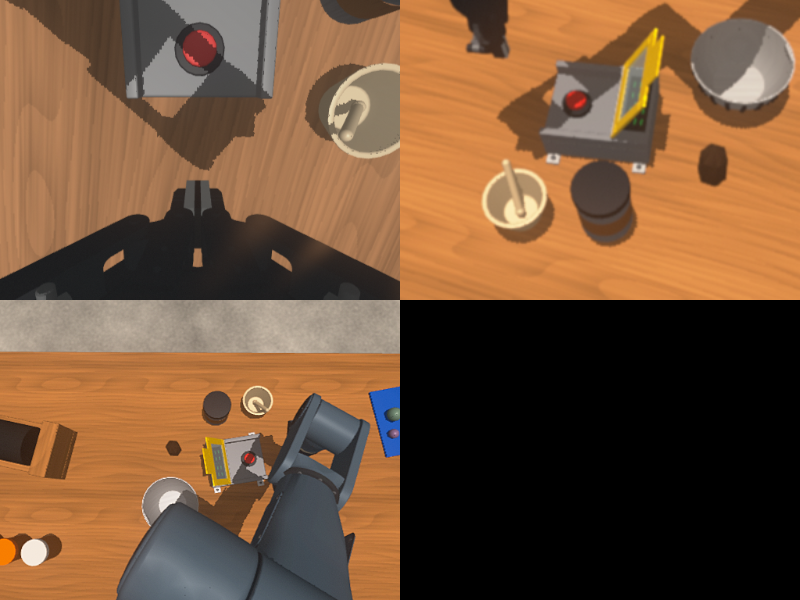

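The guard is leaning back open, the button is up, and the quartz, canister, mortar and colander are where they were. The robot is clear of everything.

```bash
python3 -c "
from station import workorder; print(workorder.sign_off())"
```

```text
the job is handed in; nothing more can be done
None
```

The guard is open and leaning back on its own, and the red button has been pressed fully down and released. I handed the job in at about 10.3 s.

- **Guard:** I pushed the shut fingertips against the front edge of the lip with about 8 N, without grasping it. Friction lifted the lip along its arc, and past upright it fell back and stayed open, clear of the fingers.
- **Button:** I pressed only after the guard was open. The fingertips stopped at z = 0.0609 m, against 0.061 m expected for fully down, with the force rising to about 16 N. I then backed straight off.
- **Last checks:** The final pictures show the guard open, the button up and the quartz, canister, mortar and colander apparently where they started, judged by eye. The tool is clear, with under 1 N on the force sensor, which is noise level.

No check failed. The two camera fits of the timer's position differed by about 4 mm along its length. The combined fit matched the wrist view, and contact came where it predicted.

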